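# Weigh a stock tray on the hand scale

### The job

Weigh the small steel tray of stock: take the sprung hand scale from its stand, hook it under the tray's wire handle and raise it smoothly until the whole tray just hangs clear of the worktop, by 2 cm at the most, then hold it still for a good second, so that the scale's slave pointer is left at the true weight and is not thrown past it by a jerk or a bounce. Set the tray down softly where it stood with the stock still in it, unhook the scale and hang it back home in the fork of its stand, leaving the other things alone.

Things in the scene. Friction and masses are not known exactly. Their poses are not given: they have to be found in the camera images.
- stand: Fixed dark steel stand for the hand scale. Foot 110x125x10 mm, flat post on its +y side (y = 45 to 55 mm) carrying a level fork plate, top face 150 mm up. Fork arms run along the stand's y from -39 to +41 mm, at x = 18 to 40 and -18 to -40 mm; the 36 mm slot between them is open at the -y end. Origin: on the worktop under the seat centre; z up.
- stand_seat (a point): Seat centre of the fork: mid-slot, level with the fork plate's top (150 mm up). The scale is home when its origin is here. Plate 6 mm thick; lips at the arms' open ends (y -39 to -34 mm) and a stop at the post end (y 34 to 39 mm) rise 6 mm above it; nothing is higher. The scale leaves by being raised 10 mm or more and moved 65 mm along the stand's -y; it goes home the same way back.
- scale: Loose upright hand spring scale, 0.19 kg in all, hanging by its collar in the fork, axes nearly parallel to the stand's. Origin: on the barrel's axis at the collar's underside; z up. Round collar 56 mm across, z = 0 to 6 mm; aluminium barrel 26 mm across (end rings 28.4 mm) down to z = -87 mm, slotted dial face to -x (its index and pointer stand out to x = -15.6 mm).
- scale_grip (a point): Centre of the scale's grey block handle, where to grip it: 31 mm above the scale's origin, on the axis. The handle is 62 mm long (scale x), 18 mm thick (scale y) and spans z = 6 to 50 mm: grip across its 18 mm.
- hook_seat (a point): Where the centre of a 5 mm bar lies when seated in the hook: on the barrel's axis, 118 mm below the scale's origin unloaded, lower as the spring draws out. The hook is a J of 5 mm wire in the scale's xz plane, open to the scale's -x, throat 15 mm wide, lowest point 7.5 mm below this point.
- hook_tip (a point): End of the hook's free arm (wire centre): 10 mm to the scale's -x of hook_seat and 6 mm above it; wire radius 2.5 mm. A bar goes in over the tip, moving along the scale's x, with its centre 11 to 21 mm above hook_seat (16 is mid-gap); it then settles in the seat as the scale is raised.
- scale_rod (a joint): Draw of the sprung rod out of the barrel in m: 0 unloaded, end stop 0.066. Spring 120 N/m, so draw = hung weight / 120 N/m (25 to 62 mm for the tray). Lightly damped: a jerked load bounces at about 2 to 3 Hz. The hook moves straight down with it.
- index_mark (a point): Lower edge of the small steel index that moves with the rod along the slot of the dial face; it pushes the slave pointer down.
- max_mark (a point): Upper edge of the black slave (maximum) pointer, just below the index. The index pushes it down as the rod draws out; light friction (0.25 N) keeps it at the greatest draw reached. It meets index_mark while pushed and lies lower once the load has overshot or come off.
- max_pointer (a joint): Place of the slave pointer in m, same zero and sense as the rod's draw: the greatest draw so far. Starts between 0 and 0.010 (left by an earlier, lighter weighing).
- tray: Loose grey sheet-steel stock tray, 90 mm (x) by 130 mm (y), walls 45 mm high, 3 mm thick, with a rigid upright wire handle. With its stock it weighs 0.31 to 0.76 kg, not known beforehand; its balance is off centre, so it hangs up to about 0.15 rad askew and one side leaves the worktop before the other. Origin: centre of its underside; z up.
- bail_top (a point): Centre of the handle's 5 mm wire at its peak, 92 mm above the centre of the tray's underside. The wire lies in the tray's yz plane: from the peak down to y = +-14 mm at z = 86, +-45 at z = 78, +-67.5 at z = 50 mm and down the short ends. No stock is higher than 45 mm.
- tray_c0 (a point): Lower corner of the tray at x = +45 mm, y = +65 mm of its frame, on the underside.
- tray_c1 (a point): Lower corner of the tray at x = -45 mm, y = +65 mm of its frame, on the underside.
- tray_c2 (a point): Lower corner of the tray at x = -45 mm, y = -65 mm of its frame, on the underside.
- tray_c3 (a point): Lower corner of the tray at x = +45 mm, y = -65 mm of its frame, on the underside.
- roll: Stock in the tray: a white roll of labels, 60 mm across, 40 mm high, standing loose. Origin: centre of its underside.
- carton: Stock in the tray: a blue carton of staples 36x68x22 mm, lying loose. Origin: centre of its underside.
- stapler: Bystander: stapler 36x146x50 mm. Origin: centre of its underside.
- note_block: Bystander: block of sticky notes 77x77x33 mm. Origin: centre of its underside.
- glue_stick: Bystander: upright glue stick, 27 mm across, 100 mm high. Origin: centre of its underside.

How it is judged:
On the way:
1. the whole tray hangs clear of the worktop on the scale (all four corners more than 3 mm up), still, for 0.8 s, with the slave pointer within 4 mm of the index (height (world z) of each of tray_c0, tray_c1, tray_c2, tray_c3 above 0.003 m and linear speed of tray below 0.03 m/s and z of max_mark in the frame of index_mark above -0.004 m and value of joint scale_rod above 0.012 m and distance between hook_seat and bail_top below 0.025 m), for 0.8 s.
At the end, for the whole second after the job is handed in: The tray stands flat on the worktop (corners below 4 mm) within 40 mm of where it stood, with roll and carton in it; the scale hangs upright in the fork, empty, its origin within 8 mm sideways and 3 mm in height of the seat; the slave pointer still shows the weighing (above 0.014); all is at rest (height (world z) of each of tray_c0, tray_c1, tray_c2, tray_c3 below 0.004 m and horizontal distance between scale and stand_seat below 0.008 m and z of scale in the frame of stand_seat between -0.003 and 0.003 m and angle between scale's own z axis and vertical below 0.08 rad and value of joint max_pointer above 0.014 m and value of joint scale_rod below 0.005 m and distance of tray from where it was at the start of the episode below 0.04 m and linear speed of each of scale, tray below 0.02 m/s and x of roll in the frame of tray between -0.045 and 0.045 m and y of roll in the frame of tray between -0.065 and 0.065 m and z of each of roll, carton in the frame of tray below 0.03 m and x of carton in the frame of tray between -0.045 and 0.045 m and y of carton in the frame of tray between -0.065 and 0.065 m); the robot touches nothing.
It fails at once if the load is jerked or bounced: while the tray hangs clear, the slave pointer lies more than 7 mm past the index (thrown past the true weight) (height (world z) of each of tray_c0, tray_c1, tray_c2, tray_c3 above 0.003 m and z of max_mark in the frame of index_mark below -0.007 m).
It fails at once if the tray is lifted higher than needed (origin more than 22 mm up) (height (world z) of tray above 0.022 m).
It fails at once if the tray is dropped or swung (faster than 0.25 m/s) (linear speed of tray above 0.25 m/s).
It fails at once if the tray is tipped more than 0.4 rad (angle between tray's own z axis and vertical above 0.4 rad).
It fails at once if a bystander (stapler, note block, glue stick) is knocked: moved more than 20 mm (distance of any of stapler, note_block, glue_stick from where it was at the start of the episode above 0.02 m).
It also fails if it takes over 72 s, if anything falls off the work surface, if the arm or the gripper's body presses on something with over 40 N, if the wrist force passes 120 N, or if a joint passes its speed limit or range.

### The arm

A 7-joint arm with a two-finger parallel gripper is mounted at the origin on the work surface; the furniture and walls round the work are solid. World frame = base frame: x ahead of the robot, y to its left, z up, the work surface at z = 0. Lengths are in m, angles in rad, forces in N, time in s.
With the tool pointing down it reaches from about 0.425 to 0.875 m from the base axis. Payload 4.7 kg.
Tool frame: the origin (TCP) lies at the very end of the fingers, on their centre line; the grasp point (between the pads) lies behind it (ctrl.tcp_to_grasp is the z of the grasp point in the tool frame, in m); z points along the fingers, y is the line along which they close (so a half turn about z gives the same grasp; the last joint's range is limited). The gripper opens to 87 mm and grips with 3 to 60 N. Pads are 19 mm wide; open, the fingers measure 117 mm over their backs; the gripper's body (75 mm by 190 mm) begins 51 mm behind the grasp point.
Start: joints at [-1.098, 0.321, -0.07, 1.45, 0.023, 1.371, -0.057], TCP at [0.288, 0.583, 0.223] pointing down, gripper open.
Joint ranges: [-2.86, 2.86], [-0.3, 2.09], [-1.38, 1.24], [0.06, 2.45], [-1.56, 4.7], [0.09, 2.05], [-2.69, 2.69]. Speed limits (rad/s): [2.57, 2.57, 3.14, 3.14, 3.14, 3.14, 3.14].

### API

Orientations are given as a rotation vector (axis times angle).
In Python, from bench import ctrl gives the robot as it stands.
- The arm moves only by the tool step_arm, never from a script. Its argument "targets" is a list of rows, each a list of 7 numbers: the shift along the world's x, y, z in cm, then the turn, a rotation vector about the world's x, y, z in degrees, then the opening, from 0 (shut) to 1 (fully open). A call has exactly 5 rows; each row shifts and turns the commanded pose from where the row before left it; what a row does not reach is not made up. A row lasts 1/12 s, in which the tool goes at most 41.7 mm and 7.16 degrees, less where a joint would pass 70% of its speed; a pose out of reach is approached as far as the arm can. A call with a gripper value outside its range is refused whole. The fingers move at their own pace and stop on an object; "force" is the grip in N (left out, the last holds). Time passes only in rows, so rows that do not move let the fingers close, or fill a call up. It gives the time, the measured TCP pose, the force, the opening and the grip force at its end, in the units of the state.
- ctrl.get_state(): the state, without advancing time (a new reading comes with each control period).
- ctrl.get_image(name): name is "scene" or "side" or "wrist"; returns (picture, depth): 400x640x3 uint8, red, green, blue; 400x640 float32, m along the optical axis (not along the pixel's ray), 0 where there is no reading.
- ctrl.camera_params(name): a dict with "intrinsics" (3x3 intrinsics, pixels), "rvec" (rotation vector, rad) and "tvec" (3), from world to camera coordinates, as OpenCV has them; the wrist camera has in their place "hand_eye" (4x4, takes a point from camera to tool coordinates, whose origin is the TCP and whose axes are the flange's). Camera axes: x right, y down, z forward; pixel columns grow to the right and rows downward; lengths in m; the calibration is good to about 2 mm. The wrist camera is an equidistant fisheye: a pixel r from the principal point sees the ray r / f radians off the axis. A picture is of the moment at which its call begins: read the wrist's pose just before it. camera_params takes no time and is no camera call.
- ctrl.close_job(): hands the job in; it is judged then, once.
The state is a dict: "time": time; "joint_positions": joint angles; "qd": joint speeds; "joint_torque": joint torques, N m; "position": TCP position; "tool_rot": TCP orientation; "ft_force": force on the tool from outside, world axes, zero at the start; "torque": the same for the moment, N m; "grip_width": opening from 0.0 (shut) to 1.0 (fully open); "grip_force": force on a finger pad.
Only numpy, scipy, OpenCV 4.12 (cv2) and the standard library are available. Lean on these libraries where they do the work, as an engineer would, in place of code of your own. Each camera call takes 0.05 s, during which the arm holds its last target. There are 200 camera calls.

## Working session

There is one attempt and no reset: what is moved stays moved. The work goes in short steps, Python scripts to look and compute and a tool call to move; the robot and the scene stay as the last step left them, time stands still between calls to the robot, and variables do not carry over. Pictures are saved under pics/ and viewed, at most 12 in all, crops included, and the job is handed in when it is done.

Besides the shell and the picture viewer there is one more tool, called after ">>>" by a JSON object that holds its "name" and its "arguments". step_arm: Moves the arm, as the interface text tells. Its arguments: {"type":"object","properties":{"targets":{"type":"array"},"force":{"type":"number"}},"required":["targets"]}

```bash
mkdir -p pics; cat > h.py <<'E'
import numpy as np,cv2
from bench import ctrl
def cam(n):
    p=ctrl.camera_params(n);K=np.array(p['intrinsics']);R=cv2.Rodrigues(np.array(p['rvec'],float))[0];t=np.array(p['tvec'],float).ravel();return K,R,t
def world(n,depth):
    K,R,t=cam(n);v,u=np.mgrid[0:400,0:640]
    P=np.stack([(u-K[0,2])/K[0,0]*depth,(v-K[1,2])/K[1,1]*depth,depth],-1)
    return (P-t)@R
def proj(n,X):
    K,R,t=cam(n);c=np.atleast_2d(X)@R.T+t;q=c@K.T;return q[:,:2]/q[:,2:]
E
python3 - <<'E'
from h import *
s=ctrl.get_state();print({k:np.round(v,3) for k,v in s.items()},ctrl.tcp_to_grasp)
for n in("scene","side"):
    im,d=ctrl.get_image(n);np.savez(f"pics/{n}0.npz",im=im,d=d);cv2.imwrite(f"pics/{n}0.png",im[:,:,::-1])
    K,R,t=cam(n);print(n,-R.T@t,R[2])
E
```

```text
{'time': np.float64(0.0), 'joint_positions': array([-1.098,  0.322, -0.07 ,  1.452,  0.023,  1.371, -0.057]), 'qd': array([-0.   , -0.001, -0.002, -0.001, -0.   , -0.   , -0.001]), 'joint_torque': array([ 0.0000e+00, -4.9129e+01, -4.0400e-01, -3.1253e+01, -6.4000e-02,
        4.3000e-02,  0.0000e+00]), 'position': array([0.288, 0.582, 0.221]), 'tool_rot': array([-7.140e-01, -3.059e+00,  3.000e-03]), 'ft_force': array([0.101, 0.225, 0.675]), 'torque': array([ 0.008, -0.022,  0.013]), 'grip_force': np.float64(0.0), 'grip_width': np.float64(0.998)} -0.0187
scene [-0.17547155  1.01169959  0.73265102] [ 0.4914031  -0.74815466 -0.44585603]
side [0.38881492 0.90941693 0.93141462] [ 0.05927913 -0.74682606 -0.66237212]
```

View pics/scene0.png

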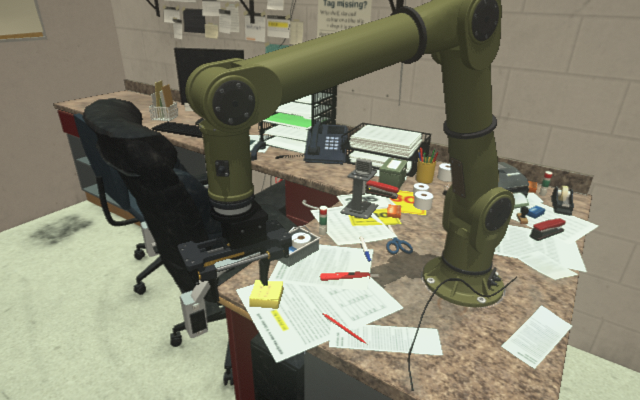

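View pics/side0.png

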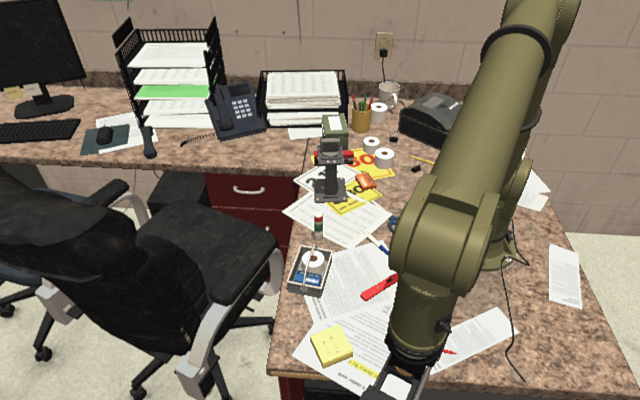

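The side view shows the stand with the scale at about (330,165), the tray with roll and carton at (312,270), the glue stick at (318,225) and the note block at (330,345). I'll enlarge this and compute positions.

```bash
python3 - <<'E'
from h import *
z=np.load("pics/side0.npz");im,d=z['im'],z['d'];W=world("side",d)
c=im[105:305,270:410,::-1];c2=cv2.resize(c,None,fx=3,fy=3,interpolation=cv2.INTER_CUBIC)
z2=np.load("pics/scene0.npz");e=z2['im'][145:285,270:410,::-1];e2=cv2.resize(e,None,fx=2.8,fy=2.8,interpolation=cv2.INTER_CUBIC)
o=np.zeros((600,812,3),np.uint8);o[:,:420]=c2;o[:e2.shape[0],420:]=e2[:600,:392];cv2.imwrite("pics/z1.png",o[:,:800])
P=W.reshape(-1,3);C=im.reshape(-1,3).astype(int)
# heights map tops
m=(P[:,0]>.3)&(P[:,0]<1)&(P[:,1]>-.5)&(P[:,1]<.6)&(d.ravel()>0)
def st(n,k):
    q=P[m&k];print(n,len(q),*(np.round(np.percentile(q,[1,50,99],axis=0),3).tolist() if len(q) else []))
st("desk",(abs(P[:,2])<.01))
r,g,b=C.T
v,u=np.mgrid[0:400,0:640];v=v.ravel();u=u.ravel()
box=lambda a,b_,c_,d_:(u>a)&(u<b_)&(v>c_)&(v<d_)
st("tray",box(280,345,238,300)&(P[:,2]>.015))
st("trayrim",box(280,345,238,300)&(P[:,2]>.041)&(P[:,2]<.049))
st("bail",box(280,345,225,300)&(P[:,2]>.07))
st("glue",box(305,330,210,242)&(P[:,2]>.02))
st("glue top",box(305,330,210,242)&(P[:,2]>.09))
st("stand hi",box(305,360,110,205)&(P[:,2]>.19)&(P[:,2]<.21))
st("stand col",box(305,360,110,205)&(P[:,2]>.145)&(P[:,2]<.165))
st("foot",box(305,360,110,210)&(P[:,2]>.006)&(P[:,2]<.014))
st("red",box(350,405,270,305)&(r>150)&(g<90))
st("note",box(300,360,320,370)&(P[:,2]>.02))
st("red2",box(310,365,145,170)&(r>120)&(g<70))
E
```

```text
desk 19245 [0.303, -0.488, -0.007] [0.459, 0.116, 0.003] [0.977, 0.457, 0.009]
tray 1550 [0.395, 0.042, 0.016] [0.476, 0.167, 0.036] [0.529, 0.235, 0.09]
trayrim 469 [0.424, 0.096, 0.041] [0.473, 0.145, 0.045] [0.531, 0.236, 0.049]
bail 63 [0.468, 0.12, 0.071] [0.479, 0.181, 0.086] [0.487, 0.219, 0.097]
glue 219 [0.455, 0.009, 0.022] [0.466, 0.027, 0.069] [0.479, 0.033, 0.104]
glue top 65 [0.456, 0.009, 0.091] [0.467, 0.022, 0.101] [0.478, 0.031, 0.105]
stand hi 114 [0.421, -0.222, 0.19] [0.45, -0.21, 0.199] [0.48, -0.202, 0.205]
stand col 390 [0.406, -0.251, 0.146] [0.448, -0.187, 0.153] [0.491, -0.154, 0.164]
foot 999 [0.348, -0.476, 0.006] [0.414, -0.209, 0.009] [0.536, -0.109, 0.014]
red 122 [0.302, 0.201, 0.01] [0.318, 0.222, 0.018] [0.336, 0.239, 0.022]
note 1067 [0.361, 0.333, 0.021] [0.407, 0.381, 0.03] [0.452, 0.425, 0.035]
red2 80 [0.332, -0.408, 0.002] [0.391, -0.365, 0.043] [0.509, -0.34, 0.054]
```

View pics/z1.png

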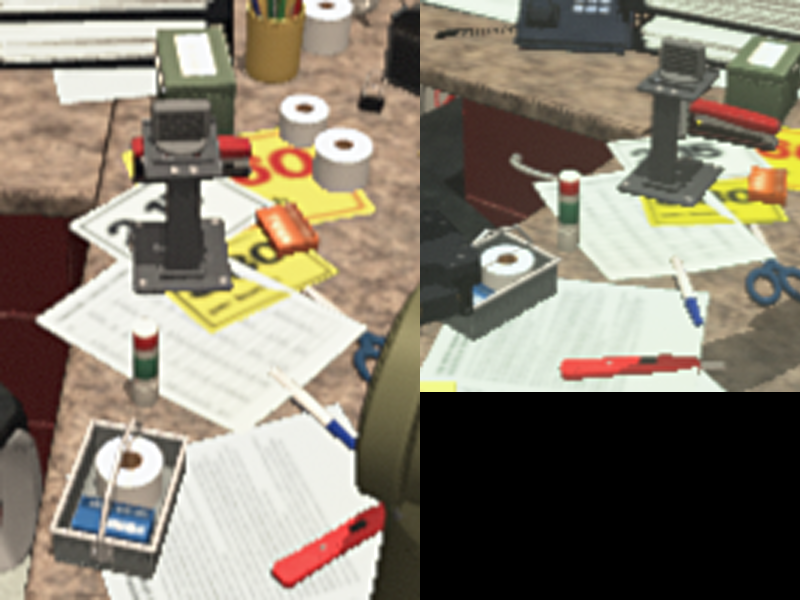

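```bash
python3 - <<'E'
from h import *
for n in("side","scene"):
    z=np.load(f"pics/{n}0.npz");W=world(n,z['d']);P=W.reshape(-1,3);ok=z['d'].ravel()>0
    def f(name,x0,x1,y0,y1,z0,z1):
        k=ok&(P[:,0]>x0)&(P[:,0]<x1)&(P[:,1]>y0)&(P[:,1]<y1)&(P[:,2]>z0)&(P[:,2]<z1);q=P[k]
        if len(q)<6:print(n,name,len(q));return
        r=cv2.minAreaRect((q[:,:2]*1000).astype(np.float32));print(n,name,len(q),np.round(r[0],1),np.round(r[1],1),round(r[2],1),'z',np.round(np.median(q[:,2]),4))
        return q
    f("handle top",.38,.53,-.28,-.15,.196,.206)
    f("fork",.38,.53,-.28,-.10,.146,.159)
    f("foot",.36,.54,-.30,-.12,.006,.014)
    f("rim",.38,.57,.07,.26,.040,.05)
    b=f("bail",.38,.57,.07,.26,.055,.1)
    if b is not None:
        p=np.polyfit(b[:,1],b[:,0],1);print("bail slope deg",np.degrees(np.arctan(p[0])),"x at .165",np.polyval(p,.165), 'z max',b[:,2].max())
    f("glue",.43,.5,-.01,.06,.09,.11); f("stapler",.3,.55,-.45,-.29,.03,.06)
E
```

```text
side handle top 75 [ 450.  -213.6] [59.2 22.1] 7.6 z 0.2009
side fork 348 [ 447.5 -203.3] [ 79.9 100.5] 7.2 z 0.1527
side foot 738 [ 450.1 -208.7] [177.6 179.8] 1.1 z 0.0102
side rim 537 [477.2 166.1] [138.2  94.6] 80.7 z 0.0454
side bail 79 [477.3 168.8] [124.7   5.7] 80.4 z 0.0847
bail slope deg 9.581651590986302 x at .165 0.47638596534470745 z max 0.09704996160344197
side glue 67 [468.6  19.3] [22.  25.8] 44.2 z 0.1008
side stapler 211 [ 406.7 -396.6] [229.2  79.2] 12.5 z 0.0433
scene handle top 46 [ 450.5 -208.4] [57.  19.2] 1.8 z 0.1998
scene fork 228 [ 449.5 -201.7] [ 80.2 106.1] 6.4 z 0.1523
scene foot 425 [ 449.6 -211.3] [178.3 179.4] 89.0 z 0.0101
scene rim 308 [476.9 165.2] [131.3  94.4] 82.0 z 0.0443
scene bail 35 [475.8 148.5] [86.7  7. ] 81.5 z 0.0855
bail slope deg 8.752848636164979 x at .165 0.4776830453800536 z max 0.09507534092618214
scene glue 45 [470.5  21.4] [27.7 22.1] 1.5 z 0.0989
scene stapler 376 [ 404.2 -400. ] [216.7  94.2] 15.3 z 0.044
```

>>> {"name": "step_arm", "arguments": {"targets": [[2.5, -3, 1, 0, 0, 5, 1], [2.5, -3, 1, 0, 0, 5, 1], [2.5, -3, 1, 0, 0, 5, 1], [2.5, -3, 1, 0, 0, 5, 1], [2.5, -3, 1, 0, 0, 5, 1]], "force": 30}}

```text
time: 0.52
position: [0.4136, 0.431, 0.2726]
tool_rot: [-0.028, -3.141, 0.001]
ft_force: [0.4, -0.7, 0.6]
grip_width: 0.996
grip_force: 0.0
```

>>> {"name": "step_arm", "arguments": {"targets": [[2.2, -3.4, 1, 0, 0, 2, 1], [2.2, -3.4, 1, 0, 0, 2, 1], [2.2, -3.4, 1, 0, 0, 2, 1], [2.2, -3.4, 1, 0, 0, 2, 1], [0, -4, 0, 0, 0, 0, 1]]}}

```text
time: 0.93
position: [0.5044, 0.255, 0.3134]
tool_rot: [-0.183, 3.133, 0.001]
ft_force: [0.6, -0.5, 0.6]
grip_width: 1.0
grip_force: 0.0
```

>>> {"name": "step_arm", "arguments": {"targets": [[0, -4.1, 0, 0, 0, 0, 1], [0, -4.1, 0, 0, 0, 0, 1], [0, -4.1, 0, 0, 0, 0, 1], [0, -4.1, 0, 0, 0, 0, 1], [0, -4.1, 0, 0, 0, 0, 1]]}}

```text
time: 1.35
position: [0.5002, 0.0499, 0.3123]
tool_rot: [0.184, -3.136, -0.0]
ft_force: [1.3, -0.4, -0.4]
grip_width: 1.0
grip_force: 0.0
```

>>> {"name": "step_arm", "arguments": {"targets": [[-0.5, -4, 0, 0, 0, 0, 1], [-0.5, -4, 0, 0, 0, 0, 1], [-1, -4, 0, 0, 0, 0, 1], [-1, -4, 0, 0, 0, 0, 1], [0, 0, 0, 0, 0, 0, 1]]}}

```text
time: 1.77
position: [0.4679, -0.118, 0.3129]
tool_rot: [0.162, -3.137, 0.005]
ft_force: [-0.8, -0.6, 0.5]
grip_width: 1.001
grip_force: 0.0
```

```bash
python3 - <<'E'
from h import *
s=ctrl.get_state();im,d=ctrl.get_image("wrist");p=ctrl.camera_params("wrist")
H=np.array(p['hand_eye']);K=np.array(p['intrinsics']);np.savez("pics/w1.npz",im=im,d=d,p=s['position'],r=s['tool_rot']);cv2.imwrite("pics/w1.png",im[:,:,::-1])
print(H.round(3),K.round(1),s['position'])
R=cv2.Rodrigues(np.array(s['tool_rot']))[0];print(R.round(3), np.degrees(np.arctan2(R[1,1],R[0,1])))
v,u=np.mgrid[0:400,0:640];x=(u-K[0,2]);y=(v-K[1,2]);r=np.hypot(x,y);th=r/K[0,0];r[r==0]=1
D=np.stack([x/r*np.tan(th),y/r*np.tan(th),np.ones_like(th)],-1)*d[...,None]
P=((D@H[:3,:3].T+H[:3,3])@R.T+s['position']).reshape(-1,3);ok=(d.ravel()>0)&(th.ravel()<1.4)
def f(name,x0,x1,y0,y1,z0,z1):
    q=P[ok&(P[:,0]>x0)&(P[:,0]<x1)&(P[:,1]>y0)&(P[:,1]<y1)&(P[:,2]>z0)&(P[:,2]<z1)]
    if len(q)>5:
        r=cv2.minAreaRect((q[:,:2]*1000).astype(np.float32));print(name,len(q),np.round(r[0],1),np.round(r[1],1),round(r[2],1),np.median(q[:,2]).round(4))
    else:print(name,len(q))
f("handle",.38,.53,-.28,-.15,.194,.207);f("fork",.38,.53,-.28,-.1,.146,.159)
E
```

```text
[[-0.001 -0.964 -0.266  0.073]
 [ 1.    -0.    -0.001  0.   ]
 [ 0.001 -0.266  0.964 -0.163]
 [ 0.     0.     0.     1.   ]] [[309.7   0.  322. ]
 [  0.  309.7 201.5]
 [  0.    0.    1. ]] [ 0.4679031  -0.11803288  0.31287341]
[[-0.995 -0.103 -0.   ]
 [-0.103  0.995 -0.003]
 [ 0.001 -0.003 -1.   ]] 95.91824608318285
handle 1087 [ 451.  -213.9] [61.9 19.6] 8.2 0.1996
fork 4153 [ 448.6 -204.6] [80.1 98.2] 7.4 0.151
```

View pics/w1.png

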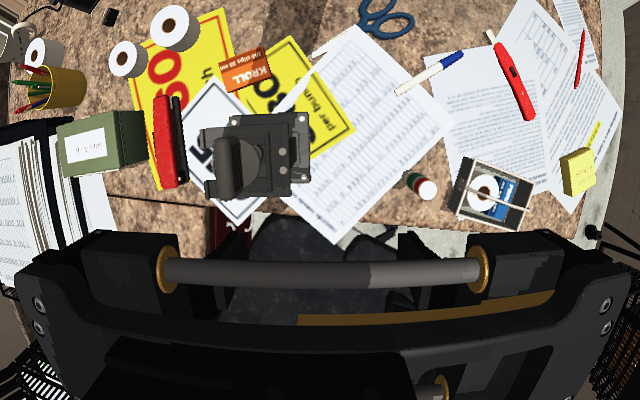

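>>> {"name": "step_arm", "arguments": {"targets": [[-0.4, -2.3, -1, 0, 0, 1.5, 1], [-0.5, -2.4, -2, 0, 0, 0, 1], [-0.4, -2.4, -3, 0, 0, 0, 1], [-0.4, -2.4, -3, 0, 0, 0, 1], [0, 0, 0, 0, 0, 0, 1]]}}

```text
time: 2.23
position: [0.4492, -0.2059, 0.217]
tool_rot: [0.216, -3.125, -0.001]
ft_force: [-1.1, -0.6, -0.3]
grip_width: 0.997
grip_force: 0.0
```

>>> {"name": "step_arm", "arguments": {"targets": [[0, 0, 0, 0, 0, 0, 1], [0, 0, 0, 0, 0, 0, 1], [0, 0, 0, 0, 0, 0, 1], [0, 0, 0, 0, 0, 0, 1], [0, 0, 0, 0, 0, 0, 1]]}}

```text
time: 2.65
position: [0.4548, -0.2022, 0.2235]
tool_rot: [-0.228, 3.132, -0.0]
ft_force: [0.0, 0.5, -0.0]
grip_width: 1.0
grip_force: 0.0
```

>>> {"name": "step_arm", "arguments": {"targets": [[-0.4, -1.0, 0, 0, 0, -0.7, 1], [0, 0, -1.8, 0, 0, 0, 1], [0, 0, -2, 0, 0, 0, 1], [0, 0, -2, 0, 0, 0, 1], [0, 0, 0, 0, 0, 0, 1]]}}

```text
time: 3.07
position: [0.4472, -0.2127, 0.1614]
tool_rot: [0.204, -3.129, -0.003]
ft_force: [-1.6, 0.3, -0.2]
grip_width: 1.003
grip_force: 0.0
```

>>> {"name": "step_arm", "arguments": {"targets": [[0, 0, 0, 0, 0, 0, 1], [0, 0, 0, 0, 0, 0, 0.5], [0, 0, 0, 0, 0, 0, 0.3], [0, 0, 0, 0, 0, 0, 0.1], [0, 0, 0, 0, 0, 0, 0]]}}

```text
time: 3.48
position: [0.4504, -0.2133, 0.1655]
tool_rot: [-0.206, 3.133, -0.001]
ft_force: [-0.5, -0.4, -0.2]
grip_width: 0.784
grip_force: 0.0
```

>>> {"name": "step_arm", "arguments": {"targets": [[0, 0, 0, 0, 0, 0, 0], [0, 0, 0, 0, 0, 0, 0], [0, 0, 0, 0, 0, 0, 0], [0, 0, 0, 0, 0, 0, 0], [0, 0, 0, 0, 0, 0, 0]]}}

```text
time: 3.9
position: [0.4498, -0.2131, 0.1645]
tool_rot: [0.206, -3.135, -0.0]
ft_force: [-0.4, 0.4, -0.5]
grip_width: 0.407
grip_force: 0.0
```

>>> {"name": "step_arm", "arguments": {"targets": [[0, 0, 0, 0, 0, 0, 0], [0, 0, 0, 0, 0, 0, 0], [0, 0, 0, 0, 0, 0, 0], [0, 0, 0, 0, 0, 0, 0], [0, 0, 0, 0, 0, 0, 0]]}}

```text
time: 4.32
position: [0.4498, -0.2133, 0.1645]
tool_rot: [-0.206, 3.135, -0.0]
ft_force: [-0.5, -1.4, -0.9]
grip_width: 0.207
grip_force: 30.0
```

>>> {"name": "step_arm", "arguments": {"targets": [[0, 0, 0, 0, 0, 0, 0], [0, 0, 0.2, 0, 0, 0, 0], [0, 0, 0.6, 0, 0, 0, 0], [0, 0, 0.6, 0, 0, 0, 0], [0, 0, 0.6, 0, 0, 0, 0]]}}

```text
time: 4.73
position: [0.4498, -0.2129, 0.1851]
tool_rot: [-0.206, 3.135, 0.0]
ft_force: [0.3, -0.8, -1.7]
grip_width: 0.203
grip_force: 30.0
```

>>> {"name": "step_arm", "arguments": {"targets": [[0.1, -1, 0, 0, 0, 0, 0], [0.2, -1.9, 0, 0, 0, 0, 0], [0.3, -2, 0, 0, 0, 0, 0], [0.3, -2, 0, 0, 0, 0, 0], [0.1, -1, 0, 0, 0, 0, 0]]}}

```text
time: 5.15
position: [0.4596, -0.2955, 0.1849]
tool_rot: [-0.202, 3.135, -0.004]
ft_force: [-0.3, -0.1, -2.6]
grip_width: 0.205
grip_force: 30.0
```

>>> {"name": "step_arm", "arguments": {"targets": [[0, 0, 1.5, 0, 0, 0, 0], [0, 0, 3, 0, 0, 0, 0], [0, 0, 3, 0, 0, 0, 0], [0, 0, 3, 0, 0, 0, 0], [0, 0, 2.5, 0, 0, 0, 0]]}}

```text
time: 5.57
position: [0.4599, -0.2924, 0.3167]
tool_rot: [-0.205, 3.134, -0.0]
ft_force: [1.7, 0.0, -0.6]
grip_width: 0.202
grip_force: 30.0
```

>>> {"name": "step_arm", "arguments": {"targets": [[0.2, 1.5, 0, 0, 0, 0, 0], [0.4, 3, 0, 0, 0, -1, 0], [0.5, 3.7, 0, 0, 0, -2, 0], [0.5, 3.7, 0, 0, 0, -2, 0], [0.5, 3.7, 0, 0, 0, -2, 0]]}}

```text
time: 5.98
position: [0.4806, -0.1347, 0.3147]
tool_rot: [-0.01, 3.141, 0.001]
ft_force: [0.9, -0.6, -1.4]
grip_width: 0.198
grip_force: 30.0
```

>>> {"name": "step_arm", "arguments": {"targets": [[0.5, 3.7, 0, 0, 0, -2, 0], [0.5, 3.7, 0, 0, 0, -2, 0], [0.5, 3.7, 0, 0, 0, -2, 0], [0.5, 3.7, 0, 0, 0, -2, 0], [0.5, 3.7, 0, 0, 0, -2, 0]]}}

```text
time: 6.4
position: [0.5057, 0.0506, 0.3147]
tool_rot: [0.263, 3.13, 0.001]
ft_force: [0.2, 0.2, -1.2]
grip_width: 0.208
grip_force: 30.0
```

>>> {"name": "step_arm", "arguments": {"targets": [[0.5, 3.7, 0, 0, 0, 0, 0], [0.5, 3.2, 0, 0, 0, 0, 0], [0.5, 2.5, 0, 0, 0, 0, 0], [0, 1.4, 0, 0, 0, 0, 0], [0, 0, 0, 0, 0, 0, 0]]}}

```text
time: 6.82
position: [0.52, 0.1609, 0.3138]
tool_rot: [-0.25, -3.13, -0.001]
ft_force: [-0.4, 1.2, -1.1]
grip_width: 0.202
grip_force: 30.0
```

>>> {"name": "step_arm", "arguments": {"targets": [[0, 0, 0, 0, 0, 0, 0], [0, 0, 0, 0, 0, 0, 0], [0, 0, 0, 0, 0, 0, 0], [0, 0, 0, 0, 0, 0, 0], [0, 0, 0, 0, 0, 0, 0]]}}

```text
time: 7.23
position: [0.5209, 0.1557, 0.3148]
tool_rot: [0.263, 3.13, 0.0]
ft_force: [0.5, 0.3, -1.9]
grip_width: 0.206
grip_force: 30.0
```

```bash
python3 - <<'E'
from h import *
s=ctrl.get_state();R=cv2.Rodrigues(np.array(s['tool_rot']))[0];print(s['time'],s['position'],R.round(3).tolist(),np.degrees(np.arctan2(R[1,1],R[0,1])),s['ft_force'])
o=[]
for n in("scene","side"):
    im,d=ctrl.get_image(n);np.savez(f"pics/{n}1.npz",im=im,d=d)
    u,v=proj(n,s['position']+[0,0,-.1])[0];print(n,u,v)
    u,v=int(u),int(v);c=im[max(0,v-75):v+75,max(0,u-65):u+65,::-1];o.append(cv2.resize(c,(390,450),interpolation=cv2.INTER_CUBIC))
cv2.imwrite("pics/z2.png",np.hstack(o))
W=world("side",d);P=W.reshape(-1,3)
k=(P[:,0]>.3)&(P[:,0]<.6)&(P[:,1]>.0)&(P[:,1]<.3)&(P[:,2]>.055)&(P[:,2]<.1)
E
```

```text
7.2333 [0.52093163 0.15565743 0.31482291] [[-0.986, 0.167, 0.0], [0.167, 0.986, 0.0], [-0.0, 0.0, -1.0]] 80.3984639806534 [ 0.47202152  0.27531259 -1.91922695]
scene 284.369032356171 186.07749555941612
side 291.0922796516938 216.1782944134008
```

View pics/z2.png

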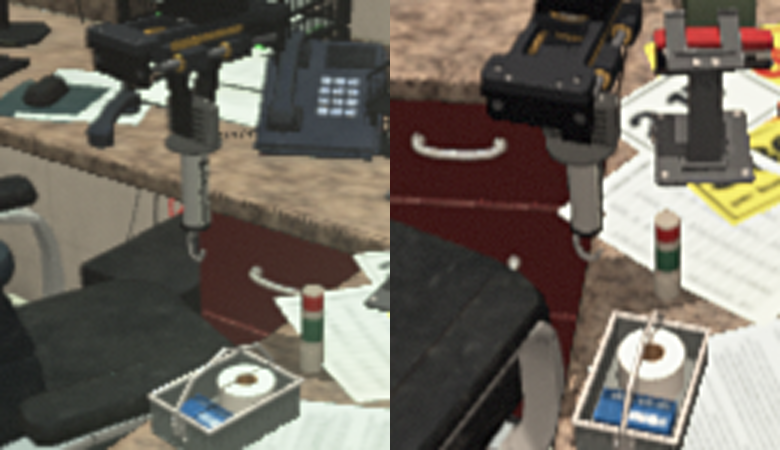

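```bash
python3 - <<'E'
from h import *
from scipy.optimize import least_squares
x0,y0=.5209,.1557
for n in("scene","side"):
    z=np.load(f"pics/{n}1.npz");W=world(n,z['d']);P=W.reshape(-1,3);ok=z['d'].ravel()>0
    near=ok&(np.hypot(P[:,0]-x0,P[:,1]-y0)<.03)
    for lo,hi in((.22,.25),(.25,.28)):
        q=P[near&(P[:,2]>lo)&(P[:,2]<hi)]
        f=least_squares(lambda c:np.hypot(q[:,0]-c[0],q[:,1]-c[1])-.013,[x0,y0],loss='soft_l1',f_scale=.002)
        print(n,lo,len(q),f.x.round(4),np.std(f.fun).round(4))
    q=P[near&(P[:,2]>.15)&(P[:,2]<.208)];print("hook",len(q),q.mean(0).round(4),q.min(0).round(4),q.max(0).round(4))
    b=P[ok&(abs(P[:,0]-.477)<.07)&(abs(P[:,1]-.165)<.09)&(P[:,2]>.07)&(P[:,2]<.1)]
    p=np.polyfit(b[:,1],b[:,0],1);print("bail",len(b),np.polyval(p,.165),np.degrees(np.arctan(p[0])),b[:,1].min(),b[:,1].max(),np.sort(b[:,2])[-8:].round(4))
E
```

```text
scene 0.22 88 [0.5228 0.1558] 0.0017
scene 0.25 89 [0.5226 0.1559] 0.0018
hook 26 [0.5257 0.1571 0.1898] [0.5122 0.1543 0.179 ] [0.5352 0.1618 0.2066]
bail 49 0.4772457795011802 9.513093391356712 0.121422209739997 0.22137467742495381 [0.0901 0.0913 0.0914 0.0929 0.0936 0.0938 0.0945 0.0952]
side 0.22 107 [0.5204 0.1537] 0.001
side 0.25 112 [0.5205 0.1537] 0.0012
hook 31 [0.5227 0.1553 0.1886] [0.5098 0.1507 0.1785] [0.5324 0.1591 0.2074]
bail 63 0.4766434802192969 9.280557250613478 0.11738863085755824 0.2188118737078871 [0.0922 0.093  0.0944 0.0952 0.0954 0.0956 0.0958 0.0986]
```

>>> {"name": "step_arm", "arguments": {"targets": [[0, 0, -1.2, 0, 0, 0, 0], [0, 0, -2.6, 0, 0, 0, 0], [0, 0, -3, 0, 0, 0, 0], [0, 0, -2.5, 0, 0, 0, 0], [0, 0, -1.3, 0, 0, 0, 0]]}}

```text
time: 7.75
position: [0.5186, 0.1562, 0.204]
tool_rot: [-0.259, -3.126, 0.004]
ft_force: [-0.7, -0.0, -1.9]
grip_width: 0.206
grip_force: 30.0
```

>>> {"name": "step_arm", "arguments": {"targets": [[0, 0, 0, 0, 0, 0, 0], [0, 0, 0, 0, 0, 0, 0], [0, 0, 0, 0, 0, 0, 0], [-0.3, 0.05, 0, 0, 0, 0, 0], [-0.6, 0.1, 0, 0, 0, 0, 0]]}}

```text
time: 8.17
position: [0.5127, 0.1585, 0.2099]
tool_rot: [0.261, 3.128, 0.002]
ft_force: [0.1, -0.1, -1.2]
grip_width: 0.199
grip_force: 30.0
```

>>> {"name": "step_arm", "arguments": {"targets": [[-0.7, 0.1, 0, 0, 0, 0, 0], [-0.7, 0.1, 0, 0, 0, 0, 0], [-0.7, 0.15, 0, 0, 0, 0, 0], [-0.6, 0.1, 0, 0, 0, 0, 0], [-0.5, 0.1, 0, 0, 0, 0, 0]]}}

```text
time: 8.58
position: [0.4789, 0.1642, 0.2087]
tool_rot: [0.259, 3.131, 0.001]
ft_force: [0.1, -0.7, -3.1]
grip_width: 0.202
grip_force: 30.0
```

>>> {"name": "step_arm", "arguments": {"targets": [[-0.3, 0.05, 0, 0, 0, 0, 0], [0, 0, 0, 0, 0, 0, 0], [0, 0, 0, 0, 0, 0, 0], [0, 0, 0, 0, 0, 0, 0], [0, 0, 0, 0, 0, 0, 0]]}}

```text
time: 9.0
position: [0.4771, 0.1643, 0.2085]
tool_rot: [0.26, 3.131, -0.0]
ft_force: [0.3, 0.0, -2.1]
grip_width: 0.204
grip_force: 30.0
```

```bash
cat > look.py <<'E'
from h import *
import sys
s=ctrl.get_state();print(s['time'],s['position'].round(4),s['ft_force'].round(2))
o=[]
for n in("scene","side"):
    im,d=ctrl.get_image(n);np.savez(f"pics/{n}{sys.argv[1]}.npz",im=im,d=d)
    u,v=proj(n,s['position']+[0,0,-.11])[0].astype(int)
    o.append(cv2.resize(im[max(0,v-55):v+55,max(0,u-47):u+47,::-1],(395,460),interpolation=cv2.INTER_CUBIC))
    P=world(n,d).reshape(-1,3);ok=d.ravel()>0
    r=P[ok&(abs(P[:,0]-.477)<.09)&(abs(P[:,1]-.165)<.1)&(P[:,2]>.040)&(P[:,2]<.075)]
    h=P[ok&(np.hypot(P[:,0]-s['position'][0],P[:,1]-s['position'][1])<.03)&(P[:,2]>.03)&(P[:,2]<s['position'][2]-.107)]
    print(n,"hookzone min",h.min(0).round(4) if len(h) else None)
cv2.imwrite(f"pics/look{sys.argv[1]}.png",np.hstack(o))
E
python3 look.py 2
```

```text
9.0 [0.4771 0.1643 0.2085] [ 0.32  0.03 -2.05]
scene hookzone min [0.4494 0.1374 0.0307]
side hookzone min [0.4504 0.1381 0.0302]
```

View pics/look2.png

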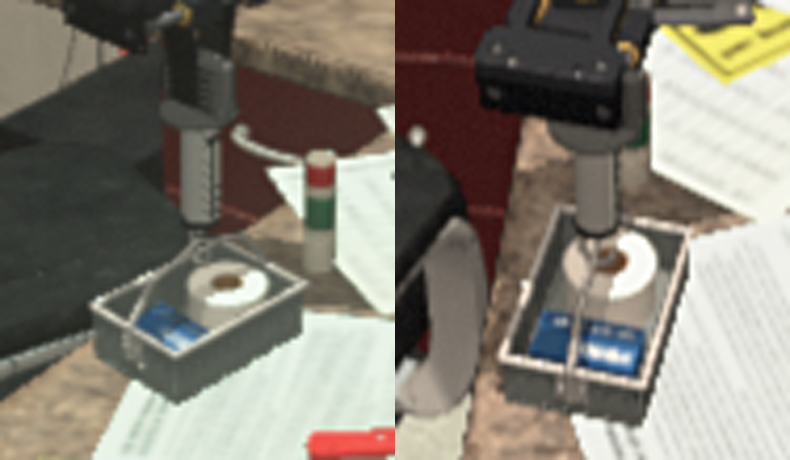

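>>> {"name": "step_arm", "arguments": {"targets": [[0, 0, 0.1, 0, 0, 0, 0], [0, 0, 0.3, 0, 0, 0, 0], [0, 0, 0.4, 0, 0, 0, 0], [0, 0, 0.4, 0, 0, 0, 0], [0, 0, 0.2, 0, 0, 0, 0]]}}

```text
time: 9.52
position: [0.4772, 0.1646, 0.2235]
tool_rot: [0.26, 3.13, 0.001]
ft_force: [-0.4, 0.7, -1.9]
grip_width: 0.207
grip_force: 30.0
```

>>> {"name": "step_arm", "arguments": {"targets": [[0, 0, 0.1, 0, 0, 0, 0], [0, 0, 0.1, 0, 0, 0, 0], [0, 0, 0.2, 0, 0, 0, 0], [0, 0, 0.2, 0, 0, 0, 0], [0, 0, 0.2, 0, 0, 0, 0]]}}

```text
time: 9.93
position: [0.4767, 0.1645, 0.2305]
tool_rot: [-0.26, -3.131, -0.0]
ft_force: [0.3, -0.6, -2.6]
grip_width: 0.202
grip_force: 30.0
```

>>> {"name": "step_arm", "arguments": {"targets": [[0, 0, 0.2, 0, 0, 0, 0], [0, 0, 0.2, 0, 0, 0, 0], [0, 0, 0.2, 0, 0, 0, 0], [0, 0, 0.2, 0, 0, 0, 0], [0, 0, 0.2, 0, 0, 0, 0]]}}

```text
time: 10.35
position: [0.4767, 0.1644, 0.2405]
tool_rot: [-0.26, -3.131, 0.0]
ft_force: [0.3, -0.1, -3.7]
grip_width: 0.207
grip_force: 30.0
```

>>> {"name": "step_arm", "arguments": {"targets": [[0, 0, 0.1, 0, 0, 0, 0], [0, 0, 0.1, 0, 0, 0, 0], [0, 0, 0.1, 0, 0, 0, 0], [0, 0, 0.1, 0, 0, 0, 0], [0, 0, 0.1, 0, 0, 0, 0]]}}

```text
time: 10.77
position: [0.4767, 0.1644, 0.2455]
tool_rot: [-0.26, -3.131, 0.0]
ft_force: [0.1, -0.1, -4.7]
grip_width: 0.209
grip_force: 30.0
```

>>> {"name": "step_arm", "arguments": {"targets": [[0, 0, 0.1, 0, 0, 0, 0], [0, 0, 0.1, 0, 0, 0, 0], [0, 0, 0.1, 0, 0, 0, 0], [0, 0, 0.1, 0, 0, 0, 0], [0, 0, 0.1, 0, 0, 0, 0]]}}

```text
time: 11.18
position: [0.4767, 0.1644, 0.2505]
tool_rot: [-0.26, -3.131, 0.0]
ft_force: [0.6, -0.5, -6.0]
grip_width: 0.205
grip_force: 30.0
```

>>> {"name": "step_arm", "arguments": {"targets": [[0, 0, 0.1, 0, 0, 0, 0], [0, 0, 0.1, 0, 0, 0, 0], [0, 0, 0.1, 0, 0, 0, 0], [0, 0, 0.1, 0, 0, 0, 0], [0, 0, 0.1, 0, 0, 0, 0]]}}

```text
time: 11.6
position: [0.4767, 0.1644, 0.2555]
tool_rot: [-0.26, -3.131, 0.0]
ft_force: [0.6, -0.2, -6.2]
grip_width: 0.201
grip_force: 30.0
```

```bash
cat > rim.py <<'E'
from h import *
import sys
# tray height/tilt: plane fitted to rim points (roll top/carton are lower or inside)
def rim(n):
    im,d=ctrl.get_image(n);W=world(n,d);P=W.reshape(-1,3);ok=d.ravel()>0
    c=np.array([.477,.1655]);a=np.radians(-9.5);T=np.array([[np.cos(a),np.sin(a)],[-np.sin(a),np.cos(a)]])
    l=(P[:,:2]-c)@T.T
    on=ok&(P[:,2]>.036)&(P[:,2]<.08)&(abs(l[:,0])<.055)&(abs(l[:,1])<.078)&((abs(l[:,0])>.038)|(abs(l[:,1])>.058))
    q=np.c_[l[on],P[on,2]]
    # take upper edge in each bin
    pts=[]
    for ax in(0,1):
        o=1-ax;L=(.045,.065)[ax]
        for sgn in(-1,1):
            s=q[(abs(q[:,ax]-sgn*L)<.012)]
            for b in np.arange(-.06,.06,.01):
                t=s[(s[:,o]>=b)&(s[:,o]<b+.01)]
                if len(t)>2: pts.append(t[np.argsort(t[:,2])[-2]])
    p=np.array(pts)
    for _ in range(3):
        A=np.c_[np.ones(len(p)),p[:,:2]];k=np.linalg.lstsq(A,p[:,2],rcond=None)[0];r=p[:,2]-A@k;p=p[abs(r)<2.2*r.std()+1e-4]
    cs=[k@[1,x,y]-.045 for x,y in((.045,.065),(-.045,.065),(-.045,-.065),(.045,-.065))]
    return im,d,k,cs,len(p),r.std()
F=[]
for i in range(3):
    for n in("side","scene"):
        im,d,k,cs,m,sd=rim(n);s=ctrl.get_state();F.append(s['ft_force'][2])
        print(n,"h0 %.1f"%((k[0]-.045)*1e3),"tilt",k[1:].round(3),"corners mm",(np.array(cs)*1e3).round(1),m,(sd*1e3).round(1))
print(s['time'],s['position'].round(4),"F",np.mean(F).round(2),np.std(F).round(2))
E
python3 rim.py
```

```text
side h0 4.8 tilt [0.005 0.002] corners mm [5.2 4.7 4.4 4.9] 39 0.7
scene h0 2.7 tilt [-0.011  0.005] corners mm [2.6 3.6 2.9 1.9] 38 1.1
side h0 4.8 tilt [-0.005 -0.004] corners mm [4.4 4.8 5.3 4.8] 42 0.9
scene h0 2.8 tilt [-0.009  0.001] corners mm [2.5 3.3 3.2 2.4] 38 1.0
side h0 5.0 tilt [0.008 0.005] corners mm [5.6 4.9 4.3 5. ] 39 0.8
scene h0 2.8 tilt [-0.01   0.006] corners mm [2.7 3.6 2.9 2. ] 38 1.1
11.9 [0.4768 0.1644 0.2555] F -5.78 0.48
```

>>> {"name": "step_arm", "arguments": {"targets": [[0, 0, 0.1, 0, 0, 0, 0], [0, 0, 0.1, 0, 0, 0, 0], [0, 0, 0.1, 0, 0, 0, 0], [0, 0, 0.1, 0, 0, 0, 0], [0, 0, 0.1, 0, 0, 0, 0]]}}

```text
time: 12.32
position: [0.4767, 0.1644, 0.2606]
tool_rot: [-0.26, -3.131, 0.0]
ft_force: [0.3, -0.4, -6.3]
grip_width: 0.203
grip_force: 30.0
```

>>> {"name": "step_arm", "arguments": {"targets": [[0, 0, 0.1, 0, 0, 0, 0], [0, 0, 0.1, 0, 0, 0, 0], [0, 0, 0.1, 0, 0, 0, 0], [0, 0, 0.1, 0, 0, 0, 0], [0, 0, 0.1, 0, 0, 0, 0]]}}

```text
time: 12.73
position: [0.4767, 0.1644, 0.2655]
tool_rot: [-0.26, -3.131, 0.0]
ft_force: [0.5, 0.5, -6.7]
grip_width: 0.206
grip_force: 30.0
```

```bash
python3 rim.py
```

```text
side h0 4.9 tilt [-0.004  0.005] corners mm [5.  5.4 4.8 4.4] 40 0.9
scene h0 2.6 tilt [-0.007  0.009] corners mm [2.9 3.5 2.4 1.8] 36 1.2
side h0 5.0 tilt [0.002 0.   ] corners mm [5.1 4.9 4.9 5. ] 39 0.8
scene h0 3.1 tilt [-0.01   0.005] corners mm [2.9 3.8 3.2 2.3] 39 1.2
side h0 4.7 tilt [-0.     0.002] corners mm [4.8 4.8 4.6 4.6] 39 0.8
scene h0 2.9 tilt [-0.012  0.006] corners mm [2.7 3.8 3.1 2. ] 39 1.0
13.0333 [0.4768 0.1644 0.2655] F -7.38 0.57
```

>>> {"name": "step_arm", "arguments": {"targets": [[0, 0, 0.1, 0, 0, 0, 0], [0, 0, 0.1, 0, 0, 0, 0], [0, 0, 0.1, 0, 0, 0, 0], [0, 0, 0.1, 0, 0, 0, 0], [0, 0, 0.1, 0, 0, 0, 0]]}}

```text
time: 13.45
position: [0.4768, 0.1644, 0.2706]
tool_rot: [-0.26, -3.131, -0.0]
ft_force: [-0.2, 1.1, -8.0]
grip_width: 0.204
grip_force: 30.0
```

>>> {"name": "step_arm", "arguments": {"targets": [[0, 0, 0.1, 0, 0, 0, 0], [0, 0, 0.1, 0, 0, 0, 0], [0, 0, 0.1, 0, 0, 0, 0], [0, 0, 0.1, 0, 0, 0, 0], [0, 0, 0, 0, 0, 0, 0]]}}

```text
time: 13.87
position: [0.4769, 0.1644, 0.2748]
tool_rot: [0.26, 3.131, 0.0]
ft_force: [0.0, 0.4, -7.5]
grip_width: 0.203
grip_force: 30.0
```

```bash
python3 rim.py
```

```text
side h0 8.8 tilt [ 0.001 -0.07 ] corners mm [ 4.3  4.2 13.3 13.3] 40 1.1
scene h0 6.6 tilt [-0.012 -0.057] corners mm [ 2.3  3.4 10.8  9.7] 39 1.4
side h0 8.6 tilt [ 0.002 -0.065] corners mm [ 4.4  4.3 12.7 12.8] 39 0.9
scene h0 6.8 tilt [-0.01  -0.055] corners mm [ 2.7  3.6 10.8  9.9] 39 1.2
side h0 8.6 tilt [ 0.005 -0.069] corners mm [ 4.3  3.9 12.9 13.3] 42 1.0
scene h0 7.0 tilt [-0.012 -0.058] corners mm [ 2.7  3.8 11.2 10.2] 38 1.0
14.1667 [0.4768 0.1644 0.2745] F -7.66 0.48
```

>>> {"name": "step_arm", "arguments": {"targets": [[0, 0, 0.05, 0, 0, 0, 0], [0, 0, 0.1, 0, 0, 0, 0], [0, 0, 0.1, 0, 0, 0, 0], [0, 0, 0.05, 0, 0, 0, 0], [0, 0, 0, 0, 0, 0, 0]]}}

```text
time: 14.58
position: [0.4769, 0.1644, 0.2777]
tool_rot: [0.26, 3.131, 0.0]
ft_force: [-0.4, -0.3, -7.6]
grip_width: 0.204
grip_force: 30.0
```

```bash
python3 rim.py
```

```text
side h0 10.1 tilt [ 0.001 -0.096] corners mm [ 3.9  3.8 16.3 16.4] 42 0.8
scene h0 8.5 tilt [-0.011 -0.084] corners mm [ 2.6  3.5 14.4 13.4] 38 1.6
side h0 10.2 tilt [ 0.007 -0.094] corners mm [ 4.4  3.8 16.  16.7] 41 0.9
scene h0 9.0 tilt [-0.007 -0.093] corners mm [ 2.6  3.2 15.3 14.7] 38 1.3
side h0 10.1 tilt [ 0.003 -0.095] corners mm [ 4.1  3.8 16.2 16.5] 41 0.7
scene h0 9.1 tilt [-0.002 -0.089] corners mm [ 3.2  3.3 15.  14.8] 37 1.1
14.8833 [0.4768 0.1644 0.2775] F -7.75 0.47
```

>>> {"name": "step_arm", "arguments": {"targets": [[0, 0, 0.05, 0, 0, 0, 0], [0, 0, 0.1, 0, 0, 0, 0], [0, 0, 0.1, 0, 0, 0, 0], [0, 0, 0.05, 0, 0, 0, 0], [0, 0, 0, 0, 0, 0, 0]]}}

```text
time: 15.3
position: [0.4769, 0.1645, 0.2807]
tool_rot: [0.26, 3.131, 0.0]
ft_force: [1.0, -0.9, -8.4]
grip_width: 0.205
grip_force: 30.0
```

```bash
python3 rim.py
```

```text
side h0 12.2 tilt [-0.013 -0.119] corners mm [ 3.9  5.1 20.6 19.4] 42 1.0
scene h0 10.8 tilt [-0.027 -0.113] corners mm [ 2.2  4.6 19.4 16.9] 37 1.2
side h0 12.0 tilt [-0.    -0.113] corners mm [ 4.6  4.7 19.4 19.3] 39 0.9
scene h0 10.1 tilt [-0.028 -0.102] corners mm [ 2.2  4.7 18.  15.5] 38 1.5
side h0 12.0 tilt [-0.009 -0.114] corners mm [ 4.1  5.  19.8 19. ] 41 1.0
scene h0 10.1 tilt [-0.033 -0.106] corners mm [ 1.7  4.7 18.5 15.5] 35 1.7
15.6 [0.4768 0.1644 0.2805] F -8.24 0.66
```

>>> {"name": "step_arm", "arguments": {"targets": [[0, 0, 0.05, 0, 0, 0, 0], [0, 0, 0.05, 0, 0, 0, 0], [0, 0, 0.1, 0, 0, 0, 0], [0, 0, 0.1, 0, 0, 0, 0], [0, 0, 0.1, 0, 0, 0, 0]]}}

```text
time: 16.02
position: [0.4768, 0.1644, 0.2847]
tool_rot: [0.26, 3.131, 0.0]
ft_force: [0.2, 0.2, -7.7]
grip_width: 0.208
grip_force: 30.0
```

>>> {"name": "step_arm", "arguments": {"targets": [[0, 0, 0.05, 0, 0, 0, 0], [0, 0, 0.05, 0, 0, 0, 0], [0, 0, 0, 0, 0, 0, 0], [0, 0, 0, 0, 0, 0, 0], [0, 0, 0, 0, 0, 0, 0]]}}

```text
time: 16.43
position: [0.4768, 0.1644, 0.2855]
tool_rot: [-0.26, -3.131, -0.0]
ft_force: [1.4, 0.7, -8.4]
grip_width: 0.206
grip_force: 30.0
```

```bash
python3 rim.py
```

```text
side h0 17.1 tilt [-0.012 -0.119] corners mm [ 8.8  9.9 25.5 24.4] 41 1.0
scene h0 14.9 tilt [-0.028 -0.104] corners mm [ 6.9  9.5 22.9 20.4] 38 1.5
side h0 16.6 tilt [-0.012 -0.116] corners mm [ 8.6  9.6 24.7 23.6] 42 0.9
scene h0 15.2 tilt [-0.025 -0.111] corners mm [ 6.9  9.1 23.5 21.3] 36 1.4
side h0 16.7 tilt [-0.013 -0.116] corners mm [ 8.6  9.8 24.9 23.7] 43 0.8
scene h0 14.9 tilt [-0.029 -0.106] corners mm [ 6.7  9.3 23.1 20.6] 39 1.6
16.7333 [0.4768 0.1644 0.2855] F -7.59 0.45
```

>>> {"name": "step_arm", "arguments": {"targets": [[0, 0, 0.05, 0, 0, 0, 0], [0, 0, 0.05, 0, 0, 0, 0], [0, 0, 0.1, 0, 0, 0, 0], [0, 0, 0.05, 0, 0, 0, 0], [0, 0, 0.05, 0, 0, 0, 0]]}}

```text
time: 17.15
position: [0.4769, 0.1645, 0.2887]
tool_rot: [0.26, 3.131, 0.0]
ft_force: [0.2, 0.8, -8.4]
grip_width: 0.206
grip_force: 30.0
```

>>> {"name": "step_arm", "arguments": {"targets": [[0, 0, 0, 0, 0, 0, 0], [0, 0, 0, 0, 0, 0, 0], [0, 0, 0, 0, 0, 0, 0], [0, 0, 0, 0, 0, 0, 0], [0, 0, 0, 0, 0, 0, 0]]}}

```text
time: 17.57
position: [0.4768, 0.1644, 0.2885]
tool_rot: [-0.26, -3.131, 0.0]
ft_force: [-0.4, 0.2, -8.5]
grip_width: 0.205
grip_force: 30.0
```

>>> {"name": "step_arm", "arguments": {"targets": [[0, 0, 0, 0, 0, 0, 0], [0, 0, 0, 0, 0, 0, 0], [0, 0, 0, 0, 0, 0, 0], [0, 0, 0, 0, 0, 0, 0], [0, 0, 0, 0, 0, 0, 0]]}}

```text
time: 17.98
position: [0.4768, 0.1645, 0.2886]
tool_rot: [0.26, 3.131, 0.0]
ft_force: [-0.6, -0.2, -8.3]
grip_width: 0.204
grip_force: 30.0
```

>>> {"name": "step_arm", "arguments": {"targets": [[0, 0, 0, 0, 0, 0, 0], [0, 0, 0, 0, 0, 0, 0], [0, 0, 0, 0, 0, 0, 0], [0, 0, 0, 0, 0, 0, 0], [0, 0, 0, 0, 0, 0, 0]]}}

```text
time: 18.4
position: [0.4768, 0.1644, 0.2885]
tool_rot: [0.26, 3.131, 0.0]
ft_force: [-0.5, 0.7, -7.8]
grip_width: 0.208
grip_force: 30.0
```

```bash
python3 rim.py; python3 look.py 3
```

```text
side h0 19.6 tilt [-0.013 -0.116] corners mm [11.5 12.6 27.7 26.5] 41 1.0
scene h0 18.1 tilt [-0.024 -0.11 ] corners mm [ 9.8 12.  26.3 24.1] 37 1.1
side h0 19.3 tilt [-0.015 -0.117] corners mm [11.  12.4 27.6 26.2] 42 0.9
scene h0 17.8 tilt [-0.024 -0.115] corners mm [ 9.2 11.4 26.3 24.2] 38 1.2
side h0 19.3 tilt [-0.007 -0.116] corners mm [11.4 12.1 27.2 26.5] 43 0.9
scene h0 17.6 tilt [-0.033 -0.113] corners mm [ 8.8 11.7 26.5 23.5] 41 1.6
18.7 [0.4768 0.1644 0.2885] F -7.94 0.74
18.7 [0.4768 0.1644 0.2885] [-0.37  0.04 -6.88]
scene hookzone min [0.45   0.1369 0.0331]
side hookzone min [0.4491 0.1368 0.031 ]
```

View pics/look3.png

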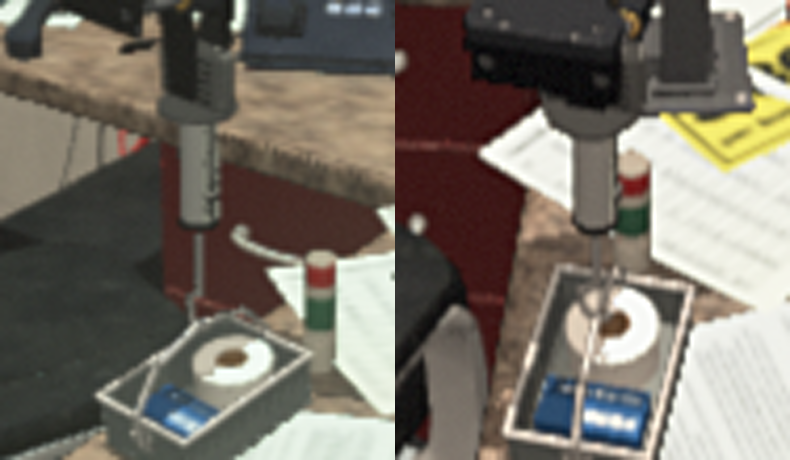

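>>> {"name": "step_arm", "arguments": {"targets": [[0, 0, -0.05, 0, 0, 0, 0], [0, 0, -0.1, 0, 0, 0, 0], [0, 0, -0.1, 0, 0, 0, 0], [0, 0, -0.1, 0, 0, 0, 0], [0, 0, -0.1, 0, 0, 0, 0]]}}

```text
time: 19.22
position: [0.4768, 0.1644, 0.2838]
tool_rot: [-0.26, -3.131, -0.0]
ft_force: [0.2, -0.1, -8.2]
grip_width: 0.206
grip_force: 30.0
```

>>> {"name": "step_arm", "arguments": {"targets": [[0, 0, -0.1, 0, 0, 0, 0], [0, 0, -0.1, 0, 0, 0, 0], [0, 0, -0.1, 0, 0, 0, 0], [0, 0, -0.1, 0, 0, 0, 0], [0, 0, -0.1, 0, 0, 0, 0]]}}

```text
time: 19.63
position: [0.4768, 0.1644, 0.279]
tool_rot: [0.26, 3.131, 0.0]
ft_force: [0.2, 0.2, -7.0]
grip_width: 0.203
grip_force: 30.0
```

>>> {"name": "step_arm", "arguments": {"targets": [[0, 0, -0.1, 0, 0, 0, 0], [0, 0, -0.1, 0, 0, 0, 0], [0, 0, -0.1, 0, 0, 0, 0], [0, 0, -0.1, 0, 0, 0, 0], [0, 0, -0.1, 0, 0, 0, 0]]}}

```text
time: 20.05
position: [0.4768, 0.1643, 0.274]
tool_rot: [-0.26, -3.131, 0.0]
ft_force: [-1.1, 0.3, -7.9]
grip_width: 0.205
grip_force: 30.0
```

>>> {"name": "step_arm", "arguments": {"targets": [[0, 0, -0.1, 0, 0, 0, 0], [0, 0, -0.1, 0, 0, 0, 0], [0, 0, -0.1, 0, 0, 0, 0], [0, 0, -0.1, 0, 0, 0, 0], [0, 0, -0.1, 0, 0, 0, 0]]}}

```text
time: 20.47
position: [0.4768, 0.1643, 0.269]
tool_rot: [-0.26, -3.131, 0.0]
ft_force: [-1.2, -1.4, -6.3]
grip_width: 0.207
grip_force: 30.0
```

>>> {"name": "step_arm", "arguments": {"targets": [[0, 0, -0.1, 0, 0, 0, 0], [0, 0, -0.1, 0, 0, 0, 0], [0, 0, -0.1, 0, 0, 0, 0], [0, 0, -0.1, 0, 0, 0, 0], [0, 0, -0.1, 0, 0, 0, 0]]}}

```text
time: 20.88
position: [0.4768, 0.1643, 0.264]
tool_rot: [-0.26, -3.131, 0.0]
ft_force: [-0.7, -1.6, -6.1]
grip_width: 0.206
grip_force: 30.0
```

>>> {"name": "step_arm", "arguments": {"targets": [[0, 0, -0.2, 0, 0, 0, 0], [0, 0, -0.3, 0, 0, 0, 0], [0, 0, -0.3, 0, 0, 0, 0], [0, 0, -0.3, 0, 0, 0, 0], [0, 0, -0.3, 0, 0, 0, 0]]}}

```text
time: 21.3
position: [0.477, 0.164, 0.2498]
tool_rot: [0.26, 3.13, -0.001]
ft_force: [-0.5, -2.1, -4.4]
grip_width: 0.202
grip_force: 30.1
```

>>> {"name": "step_arm", "arguments": {"targets": [[0, 0, -0.3, 0, 0, 0, 0], [0, 0, -0.3, 0, 0, 0, 0], [0, 0, -0.3, 0, 0, 0, 0], [0, 0, -0.3, 0, 0, 0, 0], [0, 0, -0.3, 0, 0, 0, 0]]}}

```text
time: 21.72
position: [0.4769, 0.1642, 0.2349]
tool_rot: [0.26, 3.131, -0.0]
ft_force: [-1.0, -2.4, -2.6]
grip_width: 0.209
grip_force: 30.1
```

>>> {"name": "step_arm", "arguments": {"targets": [[0, 0, -0.3, 0, 0, 0, 0], [0, 0, -0.3, 0, 0, 0, 0], [0, 0, -0.3, 0, 0, 0, 0], [0, 0, -0.3, 0, 0, 0, 0], [0, 0, -0.3, 0, 0, 0, 0]]}}

```text
time: 22.13
position: [0.4772, 0.1653, 0.2202]
tool_rot: [0.259, 3.13, 0.003]
ft_force: [0.4, 0.2, -2.0]
grip_width: 0.199
grip_force: 30.0
```

>>> {"name": "step_arm", "arguments": {"targets": [[0, 0, -0.2, 0, 0, 0, 0], [0, 0, -0.15, 0, 0, 0, 0], [0, 0, -0.1, 0, 0, 0, 0], [0, 0, -0.1, 0, 0, 0, 0], [0, 0, 0, 0, 0, 0, 0]]}}

```text
time: 22.55
position: [0.4768, 0.1645, 0.2145]
tool_rot: [0.26, 3.131, 0.0]
ft_force: [0.4, -0.3, -0.9]
grip_width: 0.205
grip_force: 30.0
```

```bash
python3 rim.py; python3 look.py 4; python3 - <<'E'
from h import *
for n in("side","scene"):
    z=np.load(f"pics/{n}4.npz");P=world(n,z['d']).reshape(-1,3)
    b=P[(z['d'].ravel()>0)&(abs(P[:,0]-.477)<.05)&(abs(P[:,1]-.165)<.09)&(P[:,2]>.052)&(P[:,2]<.082)]
    p=np.polyfit(b[:,1],b[:,0],1);print("bail",len(b),np.polyval(p,.165),np.degrees(np.arctan(p[0])))
E
```

```text
side h0 4.6 tilt [-0.001 -0.002] corners mm [4.4 4.5 4.7 4.7] 34 0.8
scene h0 3.0 tilt [-0.012  0.004] corners mm [2.7 3.8 3.2 2.1] 37 1.2
side h0 4.4 tilt [-0.001 -0.001] corners mm [4.3 4.4 4.5 4.4] 32 1.0
scene h0 2.9 tilt [-0.007  0.003] corners mm [2.8 3.4 3.  2.4] 37 1.1
side h0 4.8 tilt [ 0.005 -0.003] corners mm [4.8 4.4 4.7 5.1] 33 0.9
scene h0 2.8 tilt [-0.005  0.   ] corners mm [2.6 3.  3.  2.5] 38 1.0
22.85 [0.4769 0.1645 0.2147] F -1.93 0.27
22.85 [0.4769 0.1645 0.2147] [-0.34 -0.73 -1.7 ]
scene hookzone min [0.4515 0.1355 0.0302]
side hookzone min [0.4536 0.1371 0.0302]
bail 40 0.4713970050085056 11.38174755720982
bail 41 0.47869926854227113 8.021806871165706
```

View pics/look4.png

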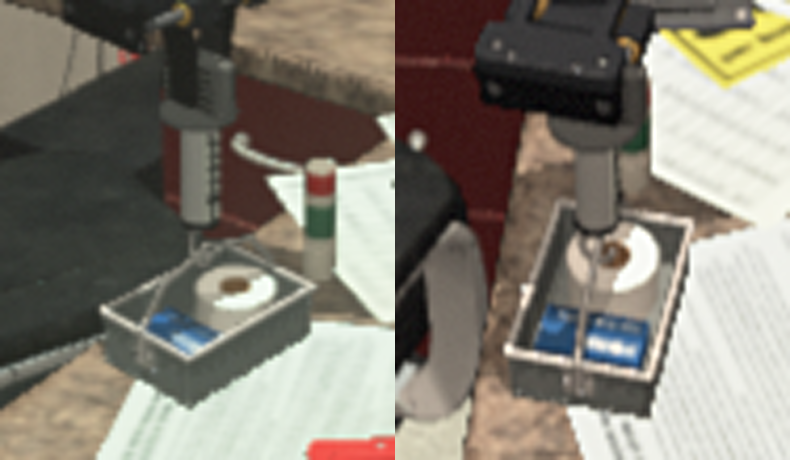

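```bash
python3 - <<'E'
from h import *
for i in(0,4):
  for n in("side","scene"):
    z=np.load(f"pics/{n}{i}.npz");P=world(n,z['d']).reshape(-1,3)
    k=(z['d'].ravel()>0)&(P[:,0]>.38)&(P[:,0]<.57)&(P[:,1]>.07)&(P[:,1]<.26)
    q=P[k&(P[:,2]>.02)&(P[:,2]<.05)];r=cv2.minAreaRect((q[:,:2]*1000).astype(np.float32));print(i,n,np.round(r[0],1),np.round(r[1],1),round(r[2],1))
E
```

```text
0 side [477.4 166.7] [139.5  94.6] 80.7
0 scene [467.1 139.1] [181.4 114.4] 70.0
4 side [476.1 157.2] [139.2  95.8] 82.1
4 scene [458.7 147.4] [168.2 129.7] 81.6
```

>>> {"name": "step_arm", "arguments": {"targets": [[0, 0, -0.5, 0, 0, 0, 0], [0, 0, -0.5, 0, 0, 0, 0], [0, 0, 0, 0, 0, 0, 0], [0, 0, 0, 0, 0, 0, 0], [0, 0, 0, 0, 0, 0, 0]]}}

```text
time: 23.37
position: [0.4767, 0.1644, 0.2044]
tool_rot: [-0.26, -3.131, 0.0]
ft_force: [-0.2, -0.7, -2.6]
grip_width: 0.204
grip_force: 30.0
```

>>> {"name": "step_arm", "arguments": {"targets": [[0.2, 0, 0, 0, 0, 0, 0], [0.4, -0.1, 0, 0, 0, 0, 0], [0.6, -0.1, 0, 0, 0, 0, 0], [0.6, -0.1, 0, 0, 0, 0, 0], [0.6, -0.1, 0, 0, 0, 0, 0]]}}

```text
time: 23.78
position: [0.5017, 0.1602, 0.2046]
tool_rot: [0.26, 3.13, 0.0]
ft_force: [0.2, 0.2, -1.6]
grip_width: 0.208
grip_force: 30.0
```

>>> {"name": "step_arm", "arguments": {"targets": [[0.6, -0.1, 0, 0, 0, 0, 0], [0.6, -0.1, 0, 0, 0, 0, 0], [0.6, -0.1, 0, 0, 0, 0, 0], [0.3, -0.1, 0, 0, 0, 0, 0], [0, 0, 0, 0, 0, 0, 0]]}}

```text
time: 24.2
position: [0.5225, 0.1559, 0.2044]
tool_rot: [0.261, 3.131, -0.001]
ft_force: [-0.7, -0.2, -1.8]
grip_width: 0.208
grip_force: 30.0
```

```bash
python3 look.py 5
```

```text
24.2 [0.5225 0.1559 0.2044] [-0.69 -0.23 -1.8 ]
scene hookzone min [0.4946 0.1267 0.0301]
side hookzone min [0.495  0.1291 0.0306]
```

View pics/look5.png

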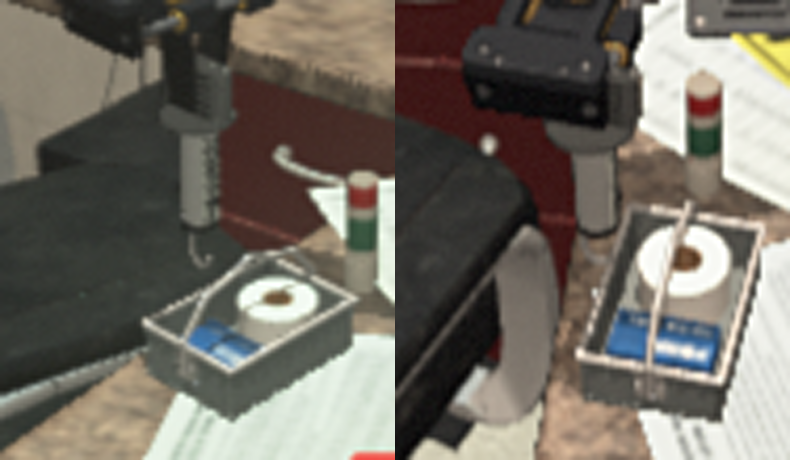

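>>> {"name": "step_arm", "arguments": {"targets": [[0, 0, 1.2, 0, 0, 0, 0], [0, 0, 2.6, 0, 0, 0, 0], [0, 0, 3, 0, 0, 0, 0], [0, 0, 2.7, 0, 0, 0, 0], [0, 0, 1.5, 0, 0, 0, 0]]}}

```text
time: 24.72
position: [0.5226, 0.1569, 0.3194]
tool_rot: [0.259, 3.126, 0.004]
ft_force: [-0.9, 0.2, -1.2]
grip_width: 0.204
grip_force: 30.0
```

>>> {"name": "step_arm", "arguments": {"targets": [[0, -1.5, 0, 0, 0, 0, 0], [-0.2, -3, 0, 0, 0, 1, 0], [-0.5, -3.7, 0, 0, 0, 2, 0], [-0.5, -3.7, 0, 0, 0, 2, 0], [-0.5, -3.7, 0, 0, 0, 2, 0]]}}

```text
time: 25.13
position: [0.5042, -0.0008, 0.3158]
tool_rot: [0.064, 3.14, 0.001]
ft_force: [0.5, -0.2, -1.9]
grip_width: 0.201
grip_force: 30.0
```

>>> {"name": "step_arm", "arguments": {"targets": [[-0.5, -3.7, 0, 0, 0, 2, 0], [-0.5, -3.7, 0, 0, 0, 2, 0], [-0.5, -3.7, 0, 0, 0, 2, 0], [-0.5, -3.7, 0, 0, 0, 2, 0], [-0.5, -3.7, 0, 0, 0, 2, 0]]}}

```text
time: 25.55
position: [0.4791, -0.1861, 0.316]
tool_rot: [-0.209, 3.132, 0.001]
ft_force: [0.5, 0.4, -1.7]
grip_width: 0.206
grip_force: 30.0
```

>>> {"name": "step_arm", "arguments": {"targets": [[-0.5, -3.5, 0, 0, 0, 0, 0], [-0.5, -3, 0, 0, 0, 0, 0], [-0.5, -2.5, 0, 0, 0, 0, 0], [-0.5, -1.5, 0, 0, 0, 0, 0], [0, 0, 0, 0, 0, 0, 0]]}}

```text
time: 25.97
position: [0.4573, -0.2942, 0.3158]
tool_rot: [-0.195, 3.135, -0.003]
ft_force: [-0.4, -0.3, -3.0]
grip_width: 0.206
grip_force: 30.0
```

>>> {"name": "step_arm", "arguments": {"targets": [[0, 0, 0, 0, 0, 0, 0], [0, 0, 0, 0, 0, 0, 0], [0, 0, 0, 0, 0, 0, 0], [0, 0, 0, 0, 0, 0, 0], [0, 0, 0, 0, 0, 0, 0]]}}

```text
time: 26.38
position: [0.4603, -0.2885, 0.3146]
tool_rot: [-0.209, 3.134, 0.001]
ft_force: [0.6, -0.5, -1.3]
grip_width: 0.205
grip_force: 30.0
```

>>> {"name": "step_arm", "arguments": {"targets": [[0, 0, -1.5, 0, 0, 0, 0], [0, 0, -3, 0, 0, 0, 0], [0, 0, -3.5, 0, 0, 0, 0], [0, 0, -3, 0, 0, 0, 0], [0, 0, -2, 0, 0, 0, 0]]}}

```text
time: 26.8
position: [0.4587, -0.288, 0.1815]
tool_rot: [0.207, -3.132, -0.003]
ft_force: [-0.4, 0.2, -2.5]
grip_width: 0.206
grip_force: 30.0
```

>>> {"name": "step_arm", "arguments": {"targets": [[0, 0, 0, 0, 0, 0, 0], [0, 0, 0, 0, 0, 0, 0], [0, 0, 0, 0, 0, 0, 0], [-0.1, 0.7, 0, 0, 0, 0, 0], [-0.2, 1.2, 0, 0, 0, 0, 0]]}}

```text
time: 27.22
position: [0.4576, -0.2719, 0.1865]
tool_rot: [-0.202, 3.132, -0.003]
ft_force: [-0.4, 0.2, -1.5]
grip_width: 0.204
grip_force: 30.0
```

>>> {"name": "step_arm", "arguments": {"targets": [[-0.2, 1.5, 0, 0, 0, 0, 0], [-0.2, 1.5, 0, 0, 0, 0, 0], [-0.2, 1.5, 0, 0, 0, 0, 0], [-0.1, 0.8, 0, 0, 0, 0, 0], [-0.05, 0.35, 0, 0, 0, 0, 0]]}}

```text
time: 27.63
position: [0.4501, -0.2126, 0.1858]
tool_rot: [-0.209, 3.132, 0.001]
ft_force: [0.4, -0.1, -1.6]
grip_width: 0.208
grip_force: 30.0
```

>>> {"name": "step_arm", "arguments": {"targets": [[0, 0, 0, 0, 0, 0, 0], [0, 0, 0, 0, 0, 0, 0], [0, 0, 0, 0, 0, 0, 0], [0, 0, 0, 0, 0, 0, 0], [0, 0, 0, 0, 0, 0, 0]]}}

```text
time: 28.05
position: [0.4492, -0.2148, 0.1845]
tool_rot: [0.204, -3.135, 0.0]
ft_force: [-1.0, -0.3, -1.7]
grip_width: 0.202
grip_force: 30.0
```

```bash
python3 - <<'E'
from h import *
s=ctrl.get_state();R=cv2.Rodrigues(np.array(s['tool_rot']))[0];print(s['position'].round(4),s['ft_force'].round(2),np.degrees(np.arctan2(R[1,1],R[0,1])))
o=[]
for n in("scene","side"):
    im,d=ctrl.get_image(n);u,v=proj(n,[.45,-.21,.15])[0].astype(int)
    o.append(cv2.resize(im[v-45:v+55,u-43:u+43,::-1],(395,460),interpolation=cv2.INTER_CUBIC))
cv2.imwrite("pics/h1.png",np.hstack(o))
E
```

```text
[ 0.4492 -0.2148  0.1845] [-0.97 -0.31 -1.67] 97.44300008032683
```

View pics/h1.png

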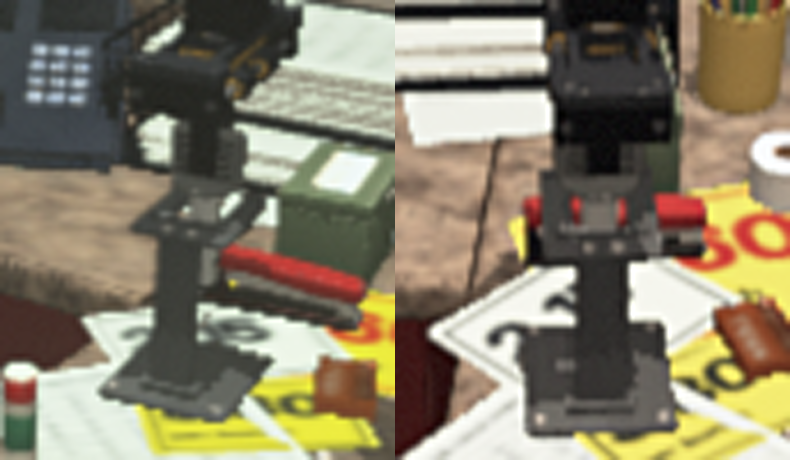

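>>> {"name": "step_arm", "arguments": {"targets": [[0.05, 0.15, -0.2, 0, 0, 0, 0], [0, 0, -0.5, 0, 0, 0, 0], [0, 0, -0.5, 0, 0, 0, 0], [0, 0, -0.4, 0, 0, 0, 0], [0, 0, -0.2, 0, 0, 0, 0]]}}

```text
time: 28.57
position: [0.4492, -0.2123, 0.1655]
tool_rot: [0.206, -3.133, -0.001]
ft_force: [0.0, 0.6, -2.3]
grip_width: 0.204
grip_force: 30.0
```

>>> {"name": "step_arm", "arguments": {"targets": [[0, 0, -0.15, 0, 0, 0, 0], [0, 0, 0, 0, 0, 0, 0], [0, 0, 0, 0, 0, 0, 0], [0, 0, 0, 0, 0, 0, 0], [0, 0, 0, 0, 0, 0, 0]]}}

```text
time: 28.98
position: [0.4499, -0.2126, 0.1652]
tool_rot: [-0.206, 3.134, -0.0]
ft_force: [0.3, 0.2, -0.7]
grip_width: 0.204
grip_force: 30.0
```

Force is dropping to seated; release gently.

>>> {"name": "step_arm", "arguments": {"targets": [[0, 0, -0.05, 0, 0, 0, 0], [0, 0, 0, 0, 0, 0, 0], [0, 0, 0, 0, 0, 0, 0.3], [0, 0, 0, 0, 0, 0, 0.4], [0, 0, 0, 0, 0, 0, 0.5]]}}

```text
time: 29.4
position: [0.4501, -0.2127, 0.1649]
tool_rot: [-0.206, 3.134, -0.0]
ft_force: [-0.4, -0.2, 0.1]
grip_width: 0.351
grip_force: 0.0
```

>>> {"name": "step_arm", "arguments": {"targets": [[0, 0, 0, 0, 0, 0, 0.6], [0, 0, 0, 0, 0, 0, 0.6], [0, 0, 0, 0, 0, 0, 0.6], [0, 0, 0, 0, 0, 0, 0.6], [0, 0, 0, 0, 0, 0, 0.6]]}}

```text
time: 29.82
position: [0.4498, -0.2126, 0.1646]
tool_rot: [-0.206, 3.135, 0.0]
ft_force: [-0.5, 0.4, 0.2]
grip_width: 0.595
grip_force: 0.0
```

>>> {"name": "step_arm", "arguments": {"targets": [[0, 0, 0, 0, 0, 0, 0.6], [0, 0, 1, 0, 0, 0, 0.6], [0, 0, 2, 0, 0, 0, 0.6], [0, 0, 3, 0, 0, 0, 0.6], [0, 0, 3, 0, 0, 0, 0.6]]}}

```text
time: 30.23
position: [0.4491, -0.2125, 0.2558]
tool_rot: [0.205, -3.134, -0.001]
ft_force: [1.1, -0.3, 0.2]
grip_width: 0.6
grip_force: 0.0
```

>>> {"name": "step_arm", "arguments": {"targets": [[0, 0, 3, 0, 0, 0, 0.6], [1, 3, 2, 0, 0, 0, 0.6], [1, 3.5, 1, 0, 0, 0, 0.6], [1, 3.5, 0, 0, 0, 0, 0.6], [0, 2, 0, 0, 0, 0, 0.6]]}}

```text
time: 30.65
position: [0.4816, -0.0879, 0.3162]
tool_rot: [-0.213, 3.131, 0.002]
ft_force: [-1.1, 0.9, -0.7]
grip_width: 0.602
grip_force: 0.0
```

>>> {"name": "step_arm", "arguments": {"targets": [[0, 0, 0, 0, 0, 0, 0.6], [0, 0, 0, 0, 0, 0, 0.6], [0, 0, 0, 0, 0, 0, 0.6], [0, 0, 0, 0, 0, 0, 0.6], [0, 0, 0, 0, 0, 0, 0.6]]}}

```text
time: 31.07
position: [0.4795, -0.094, 0.3147]
tool_rot: [-0.202, 3.135, -0.0]
ft_force: [-0.2, -0.2, -0.3]
grip_width: 0.599
grip_force: 0.0
```

```bash
python3 - <<'E'
from h import *
s=ctrl.get_state();print(s['time'],s['position'].round(4),abs(s['qd']).max())
o=[]
for n in("scene","side"):
    im,d=ctrl.get_image(n);u,v=proj(n,[.45,-.21,.15])[0].astype(int)
    o.append(cv2.resize(im[v-45:v+55,u-43:u+43,::-1],(395,460),interpolation=cv2.INTER_CUBIC))
    P=world(n,d).reshape(-1,3);ok=d.ravel()>0
    q=P[ok&(P[:,0]>.38)&(P[:,0]<.53)&(P[:,1]>-.28)&(P[:,1]<-.15)&(P[:,2]>.194)&(P[:,2]<.207)]
    r=cv2.minAreaRect((q[:,:2]*1000).astype(np.float32));print(n,len(q),np.round(r[0],1),np.round(r[1],1),round(r[2],1),np.median(q[:,2]))
cv2.imwrite("pics/h2.png",np.hstack(o))
E
```

```text
31.0667 [ 0.4795 -0.094   0.3147] 0.0058635265329024504
scene 53 [ 451.4 -206.9] [59.  17.4] 10.7 0.19921617757326687
side 93 [ 450.2 -211. ] [58.9 20.7] 2.9 0.20027013435321056
```

View pics/h2.png

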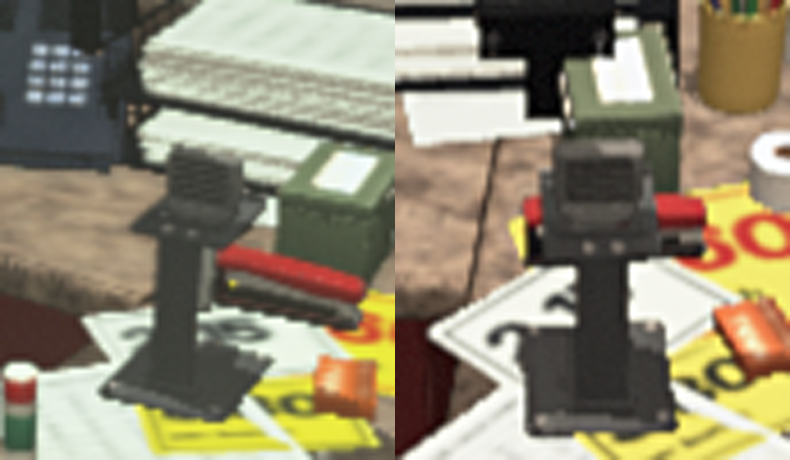

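The scale hangs upright in the fork at the same place and height as at the start, with the handle top at 0.200 m. The tray stands flat and the robot touches nothing, so I'm handing in.

```bash
python3 -c "
from bench import ctrl
print(ctrl.close_job())"
```

```text
the job is handed in; nothing more can be done
None
```

I weighed the tray at about 6 N (0.6 kg), set it back down about 9 mm from where it stood with the stock in it, and hung the scale home in its fork; the job is handed in at about 31 s, but no verdict came back and I did not read the slave pointer directly.

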